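# Bring up the lathe from its start console

### The arm

A 6-joint arm with a two-finger parallel gripper is mounted at the origin on a cart in front of the work surface, level with it; the furniture and walls round the work are solid. World frame = base frame: x ahead of the robot, y to its left, z up, the work surface at z = 0. Lengths are in mm, angles in rad, forces in N, time in s.
With the tool pointing down it reaches from about 400 to 925 mm from the base axis. Payload 12.5 kg.
Tool frame: the origin (TCP) lies midway between the tips of the shut fingers; the grasp point (between the pads) lies 19 mm behind it; z points along the fingers, y is the line along which they close (so a half turn about z gives the same grasp; the last joint's range is limited). The gripper opens to 95 mm and grips with 3 to 60 N. Pads are 20 mm wide; open, the fingers measure 119 mm over their backs; the gripper's body (75 mm by 180 mm) begins 59 mm behind the grasp point.
Start: joints at [1.217, 0.491, 1.559, -0, 1.092, -0.106], TCP at [153.277, 605.932, 214.661] pointing down, gripper open.
Joint ranges: [-3.1, 3.1], [-0.84, 2.19], [0.05, 2.79], [-1.13, 4.28], [0.06, 2.93], [-2.69, 2.69]. Speed limits (rad/s): [2.22, 2.22, 2.79, 3.14, 3.14, 3.14].

### API

Orientations are given as [roll, pitch, yaw] about the fixed x, y, z axes, in that order (R = Rz(yaw) Ry(pitch) Rx(roll)).
In Python, from cell import state, viewer, env, models gives the robot as it stands. The module is installed in compiled form; this text tells all that it offers.
- The arm moves only by the tool arm_command, never from a script. Its argument "rows" is a list of rows, each a list of 2 entries, a list of its own where there are three numbers: the shift along the tool's x, y, z normalised to -1 to 1, where 1 is 0.25 m, then the turn about the tool's z normalised to -1 to 1, where 1 is pi rad. A call has exactly 5 rows; each row shifts and turns the commanded pose from where the row before left it, along the tool's axes as they then stand; what a row does not reach is not made up. A row lasts 1/10 s, in which the tool goes at most 50 mm and 8.59 degrees, less where a joint would pass 70% of its speed; a pose out of reach is approached as far as the arm can. A call with a number of a shift or a turn outside -1 to 1 is refused whole. A call with a gripper value outside its range is refused whole. "claw" is the opening, from 0 (shut) to 1 (fully open), set as the call begins (left out, the last holds). The fingers move at their own pace and stop on an object; the grip force is fixed at half the most. Time passes only in rows, so rows that do not move let the fingers close, or fill a call up. It gives the time, the measured TCP pose, the force, the opening and the grip force at its end, in the units of the state.
- state(): the state, without advancing time (a new reading comes with each control period).
- viewer.read_camera(name): name is "scene" or "top"; returns (picture, depth): 400x640x3 uint8, red, green, blue; 400x640 float32, mm along the optical axis (not along the pixel's ray), 0 where there is no reading.
- viewer.get_calibration(name): a dict with "camera_matrix" (3x3 intrinsics, pixels), "dist_coeffs" ([k1, k2, p1, p2, k3] as OpenCV has them; the pictures are not rectified), "world_to_cam" (4x4, takes a point from world to camera coordinates). Camera axes: x right, y up, looking along -z (the intrinsics and any distortion apply to the point x, -y, -z); pixel columns grow to the right and rows downward; lengths in mm; the calibration is good to about 2 mm. A picture is of the moment at which its call begins. get_calibration takes no time and is no camera call.
- env.job_done(): hands the job in; it is judged then, once.
Trained networks look in the newest picture that a camera, given by its name, has taken for a name from the list of things; names that differ only in an ending like _2 or _b are one class to them, and where a whole thing is asked for, a point or a joint stands for the part that bears it (a point fixed in the world has none). Each returns a list of dicts, best first, with "confidence" (0 to 1); they miss things now and then, are a little off and sometimes report something else, mostly with a low value. They report only what shows in the picture. A call takes as long as a camera call. They do not tell look-alikes from the thing itself.
- models.search_frame(camera, label): "position" ([x, y, z] in mm, in world coordinates, good to about 4 mm: the middle of the surface that is visible of it).
- models.mark_of(camera, label): "position" ([x, y, z] in mm, in world coordinates, good to about 4 mm: a listed point, or the origin of a listed thing).
The state is a dict: "t": time; "joints": joint angles; "qvel": joint speeds; "tau": joint torques, N m; "eef_pos": TCP position; "tcp_rot": TCP orientation; "ft_force": force on the tool from outside, world axes, zero at the start; "moment": the same for the moment, N m; "opening": opening from 0.0 (shut) to 1.0 (fully open); "grip_force": force on a finger pad.
Only numpy, scipy, OpenCV 4.12 (cv2) and the standard library are available. Lean on these libraries where they do the work, as an engineer would, in place of code of your own. Each camera call takes 0.05 s, during which the arm holds its last target. There are 200 camera calls.

### The job

Bring up the lathe from the low console on the bench, touching it with the fingertips only: first rock the wide rocker switch over by pressing its raised end fully down, then press the square key fully in so that it stays in, then press the small round start button fully in and let it come back out. Keep to that order, leave the big mushroom stop unpressed, and do not pick up or shift the awl, pen blank and chuck key lying round the console.

Things in the scene. Friction and masses are not known exactly. Their poses are not given: they have to be found in the camera images.
- panel: low grey console, 212 mm (its x) by 180 mm (its y) by 30 mm high, fixed to the bench, turned by up to 0.45 rad. Origin at the centre of its underside, z up; yaw 0 has its x axis pointing away from the robot. Four equal grey switch modules, 84 x 68 x 16 mm, stand on it in a 2 by 2 block with centres 92 mm apart along its x and 76 mm along its y, all turned like the console; module tops are 46 mm above the bench. Which module has which place changes from run to run.
- rocker (a joint): black V-shaped rocker paddle, 66 mm long along the console's x and 40 mm wide, on a level hinge along the console's y through its middle, hinge 53 mm above the bench. 0 rad = off: the half towards the console's -x lies flat and the half towards +x is raised by 0.30 rad. 0.30 rad = fully on: the +x half lies flat, its top 53 mm above the bench. It has no spring: it takes about 3 N at the press point and stays where it is left.
- rocker_press (a point): press point on the top face of the rocker's raised half, on the paddle's centre line, 24 mm from the hinge; it moves with the paddle (60 mm above the bench when off, 53 mm when fully on, moving straight down within 2 mm)
- key (a joint): square black key, 34 x 34 mm, that slides straight down. 0 = out, 0.008 m = fully in. It has no spring: it takes about 3 N and stays where it is pushed.
- key_top (a point): centre of the square key's top face, 60 mm above the bench when out, 52 mm when fully in
- start (a joint): small round black start button, 28 mm across, with a steel ring at its foot, that slides straight down. 0 = out, 0.007 m = fully in. Sprung: it starts to move at 1.5 N, is fully in at 5 N, and comes back by itself.
- start_top (a point): centre of the start button's top face, 60 mm above the bench when out, 53 mm when fully in
- stop (a joint): black mushroom-headed stop button, 42 mm across, the tallest control; slides down. 0 = out, 0.008 m = fully in; sprung, starts to move at 3 N. Not to be pressed.
- stop_top (a point): centre of the mushroom head's top, 76 mm above the bench
- awl: loose awl with a wooden handle, 29 x 152 x 32 mm, lying on the bench by the console's side nearest the robot; origin at the centre of its underside, its length along its y
- pen_blank: loose square wooden stick, 18 x 110 x 18 mm, lying on the bench by the console's right (-y) side; origin at the centre of its underside, its length along its y
- chuck_key: loose T-shaped steel chuck key, 70 x 82 x 21 mm, lying on the bench by the console's far side; origin at the centre of its underside
Mind the look-alikes: they are no part of the job. Leave any blue or green look-alike of the chuck_key alone.

How it is judged (in metres and radians):
On the way, in this order (a step that is already met when the one before it is completed fails the run):
1. the rocker is switched fully over (value of joint rocker above 0.24 rad), for 0.1 s.
2. the square key is pressed in and latched (value of joint rocker above 0.24 rad and value of joint key above 0.006 m), for 0.1 s.
3. the start button is pressed fully in (all of step 2 and value of joint start above 0.0055 m), for 0.05 s.
At the end, for the whole second after the job is handed in: rocker still over (more than 0.24 of 0.30 rad), square key still in (more than 6 of 8 mm), start button back out (within 1.5 mm), mushroom stop out (within 1.5 mm), loose things at rest (all of step 2 and value of joint each of start, stop below 0.0015 m and linear speed of each of awl, pen_blank, chuck_key below 0.02 m/s); the robot touches nothing.
It fails at once if the mushroom stop is pressed (2 mm) (value of joint stop above 0.002 m).
It fails at once if the square key is pressed (more than 3 mm) before the rocker is over (value of joint key above 0.003 m and value of joint rocker below 0.24 rad).
It fails at once if the start button is pressed (more than 3 mm) before the rocker is over and the key is in (value of joint start above 0.003 m and (value of joint rocker below 0.24 rad or value of joint key below 0.006 m)).
It fails at once if a part of the arm other than the fingers pushes on something (contact force between the arm and anything else above 3 N).
It fails at once if the awl, pen blank or chuck key is shifted or lifted by more than 15 mm (distance of any of awl, pen_blank, chuck_key from where it was at the start of the episode above 0.015 m).
It also fails if it takes over 40 s, if anything falls off the work surface, if the arm or the gripper's body presses on something with over 40 N, if the wrist force passes 120 N, or if a joint passes its speed limit or range.

## Working session

There is one attempt and no reset: what is moved stays moved. The work goes in short steps, Python scripts to look and compute and a tool call to move; the robot and the scene stay as the last step left them, time stands still between calls to the robot, and variables do not carry over. Pictures are saved under pics/ and viewed, at most 10 in all, crops included, and the job is handed in when it is done.

Besides the shell and the picture viewer there is one more tool, called after "Emit:" by a JSON object that holds its "name" and its "arguments". arm_command: Moves the arm, as the interface text tells. Scaled input: -1 to 1 covers 0.25 m each way for a shift and pi rad each way for a turn. Its arguments: {"type":"object","properties":{"rows":{"type":"array","items":{"type":"array"}},"claw":{"type":"number"}},"required":["rows"]}

```bash
mkdir -p pics; python3 - <<'E'
from cell import state, viewer, env, models
import cv2,numpy as np
s=state();print(s['t'],s['eef_pos'],s['tcp_rot'],s['opening'])
for c in("top","scene"):
    im,d=viewer.read_camera(c);cv2.imwrite(f'pics/{c}1.png',im[:,:,::-1])
    np.save(f'pics/{c}d.npy',d)
    for l in("panel","rocker_press","key_top","start_top","stop_top"):
        print(c,l,[(np.round(r['position']).tolist(),round(r['confidence'],2)) for r in models.mark_of(c,l)[:2]])
E
```

```text
0.0 [153.18401837 605.66692496 214.05801373] [-3.14046060e+00 -1.19391715e-04  2.89379652e+00] 1.0004474073817995
top panel [([585.0, -1.0, -1.0], 0.84)]
top rocker_press [([569.0, -42.0, 62.0], 0.61)]
top key_top [([531.0, 26.0, 56.0], 0.68)]
top start_top [([619.0, 45.0, 61.0], 0.69)]
top stop_top [([639.0, -38.0, 74.0], 0.79)]
scene panel [([587.0, -5.0, 4.0], 0.72)]
scene rocker_press [([568.0, -40.0, 57.0], 0.79)]
scene key_top [([534.0, 25.0, 60.0], 0.87), ([744.0, 61.0, -3.0], 0.54)]
scene start_top [([620.0, 41.0, 60.0], 0.54)]
scene stop_top [([635.0, -34.0, 75.0], 0.75)]
```

View pics/top1.png

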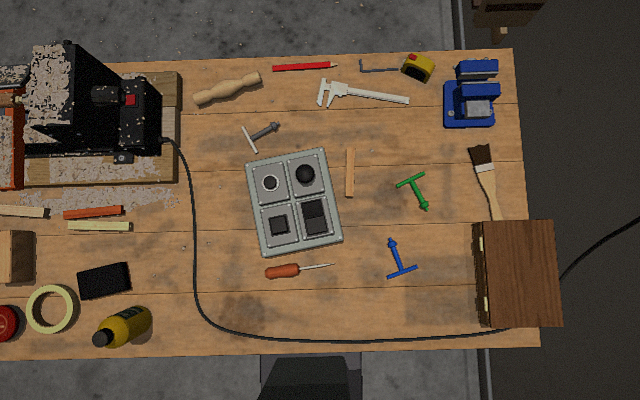

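View pics/scene1.png

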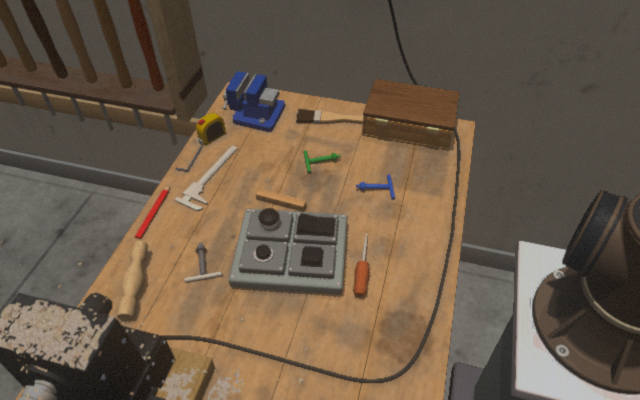

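Top view: key at about (279,224), rocker (315,217), start with its ring (270,183), mushroom (305,174). The networks agree with this. Next I'll fit the console pose to these points and check them by reprojection.

```bash
cat > h.py <<'E'
from cell import state, viewer, env, models
import cv2,numpy as np
from scipy.spatial.transform import Rotation as R
def rel(p):  # tool-axis shift (normalised) from measured TCP to world point p
    s=state(); M=R.from_euler('xyz',s['tcp_rot']).as_matrix()
    return np.round(M.T@(np.array(p)-s['eef_pos'])/250,4)
def project(c,P):
    k=viewer.get_calibration(c); T=np.array(k['world_to_cam']); P=np.atleast_2d(P).astype(float)
    q=(P@T[:3,:3].T+T[:3,3])*[1,-1,-1]
    return cv2.projectPoints(q,np.zeros(3),np.zeros(3),np.array(k['camera_matrix'],float),np.array(k['dist_coeffs'],float))[0][:,0]
E
python3 - <<'E'
from h import *
loc=np.array([[-22,-38],[-46,38],[46,38],[46,-38]],float)
m=np.array([[[569,-42],[531,26],[619,45],[639,-38]],[[568,-40],[534,25],[620,41],[635,-34]]],float).mean(0)
a=loc-loc.mean(0);b=m-m.mean(0)
yaw=np.arctan2((a[:,0]*b[:,1]-a[:,1]*b[:,0]).sum(),(a*b).sum())
Rm=np.array([[np.cos(yaw),-np.sin(yaw)],[np.sin(yaw),np.cos(yaw)]])
c=m.mean(0)-Rm@loc.mean(0); w=loc@Rm.T+c
print(yaw,c,w.round(1).tolist(),(w-m).round(1).tolist())
P=np.c_[w,[60,60,60,76]]
Q=np.c_[np.array([[106,90],[106,-90],[-106,-90],[-106,90]])@Rm.T+c,[30]*4]
out=[]
for n,(x,y) in (('top',(225,130)),('scene',(215,185))):
    im=cv2.imread(f'pics/{n}1.png')[y:y+140,x:x+150]; im=cv2.resize(im,None,fx=2.6,fy=4*.65,interpolation=cv2.INTER_CUBIC)
    for p in np.r_[project(n,P),project(n,Q)]:
        cv2.drawMarker(im,tuple(int(v) for v in (p-[x,y]+.5)*2.6),(0,0,255),cv2.MARKER_CROSS,10,1)
    out.append(im)
cv2.imwrite('pics/fit.png',np.hstack(out))
for p in w: print(rel([*p,120]))
print(state()['eef_pos'])
E
```

```text
0.17351050908384616 [583.46509133  -3.16084722] [[568.4, -44.4], [531.6, 26.3], [622.2, 42.2], [635.3, -32.6]] [[-0.1, -3.4], [-0.9, 0.8], [2.7, -0.8], [-1.7, 3.4]]
[-2.2476 -2.1146  0.3785]
[-2.0357 -1.8765  0.3785]
[-2.3715 -1.726   0.3785]
[-2.4959 -2.0034  0.3785]
[153.26247648 605.92742724 214.65934164]
```

View pics/fit.png

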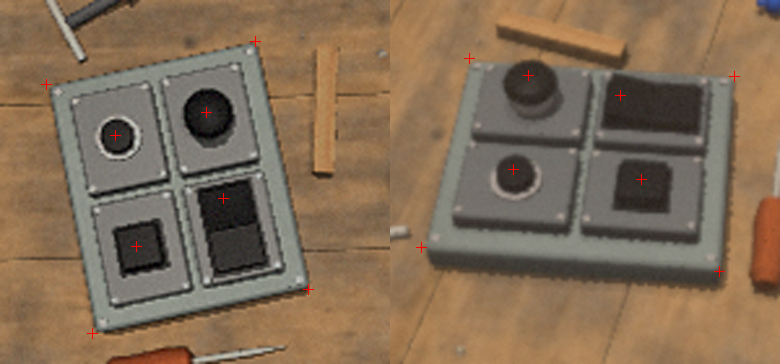

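Reprojected points land on all four controls, within about 1 px in the top view. I'll shut the claw and travel at height.

Emit:
{"name": "arm_command", "arguments": {"rows": [[[-0.13,-0.122,0],0],[[-0.13,-0.122,0],0],[[-0.13,-0.122,0],0],[[-0.13,-0.122,0],0],[[-0.13,-0.122,0],0]], "claw": 0}}

```text
t: 1.1
eef_pos: [274.0, 416.7, 214.8]
tcp_rot: [3.141, 0.0, 2.894]
ft_force: [1.6, 0.8, -0.0]
opening: 0.636
grip_force: 0.0
```

Emit:
{"name": "arm_command", "arguments": {"rows": [[[-0.13,-0.122,0],0],[[-0.13,-0.122,0],0],[[-0.13,-0.122,0],0],[[-0.13,-0.122,0],0],[[-0.13,-0.122,0],0]]}}

```text
t: 1.6
eef_pos: [394.3, 228.9, 214.9]
tcp_rot: [3.141, 0.001, 2.894]
ft_force: [-0.0, 0.3, -0.4]
opening: 0.215
grip_force: 0.0
```

Emit:
{"name": "arm_command", "arguments": {"rows": [[[-0.13,-0.122,0],0],[[-0.13,-0.122,0],0],[[-0.13,-0.122,0],0],[[-0.13,-0.122,0],0],[[-0.13,-0.122,0],0]]}}

```text
t: 2.1
eef_pos: [514.5, 41.0, 214.8]
tcp_rot: [3.141, 0.0, 2.894]
ft_force: [0.8, 1.2, -0.1]
opening: 0.008
grip_force: 0.0
```

```bash
python3 - <<'E'
from h import *
s=state();print(s['eef_pos'],s['tcp_rot'],s['opening'],s['t'],rel([569,-45,100]))
E
```

```text
[514.4603004   41.02547636 214.832125  ] [3.14135453e+00 4.41952256e-04 2.89356777e+00] 0.007897611300960521 2.1 [-0.2958 -0.2801  0.4594]
```

Emit:
{"name": "arm_command", "arguments": {"rows": [[[-0.11,-0.1,0],0],[[-0.1,-0.1,0],0],[[-0.08,-0.074,0],0],[[0,0,0.17],0],[[0,0,0.17],0]]}}

```text
t: 2.6
eef_pos: [567.9, -42.4, 129.3]
tcp_rot: [3.141, 0.003, 2.892]
ft_force: [0.7, -0.1, 0.0]
opening: 0.007
grip_force: 0.0
```

Emit:
{"name": "arm_command", "arguments": {"rows": [[[0,0,0.1],0],[[0,0,0.06],0],[[0,0,0],0],[[0,0,0],0],[[0,0,0],0]]}}

```text
t: 3.1
eef_pos: [567.7, -41.4, 90.8]
tcp_rot: [3.141, 0.002, 2.894]
ft_force: [0.1, -0.1, -0.9]
opening: 0.004
grip_force: 0.0
```

```bash
python3 - <<'E'
from h import *
s=state();print(s['eef_pos'],s['ft_force'],s['t'],rel([569,-45,70]))
im,d=viewer.read_camera('top');a=cv2.resize(im[130:270,225:375,::-1],None,fx=2.6,fy=2.6,interpolation=2)
im,d=viewer.read_camera('scene');b=cv2.resize(im[150:290,215:365,::-1],None,fx=2.6,fy=2.6,interpolation=2)
cv2.imwrite('pics/near.png',np.hstack([a,b]))
E
```

```text
[567.71689056 -41.40384012  90.75560495] [ 0.05814589 -0.07816269 -0.94146535] 3.1 [-0.0084 -0.0127  0.083 ]
```

View pics/near.png

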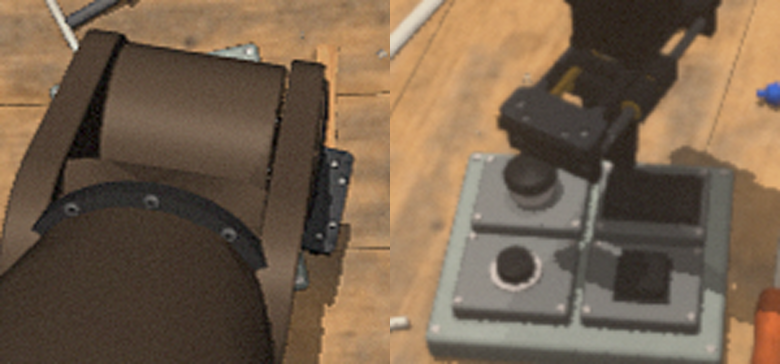

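The top view is blocked by the arm. The scene view shows the fingers over the rocker's raised (left/far) half, clear of the mushroom, so I'll press.

Emit:
{"name": "arm_command", "arguments": {"rows": [[[-0.008,-0.012,0.06],0],[[0,0,0.03],0],[[0,0,0.02],0],[[0,0,0.02],0],[[0,0,0.02],0]]}}

```text
t: 3.7
eef_pos: [569.2, -44.7, 52.6]
tcp_rot: [3.141, 0.002, 2.894]
ft_force: [-2.1, 1.7, 40.8]
opening: 0.006
grip_force: 21.6
```

Emit:
{"name": "arm_command", "arguments": {"rows": [[[0,0,0.004],0],[[0,0,0],0],[[0,0,0],0],[[0,0,0],0],[[0,0,0],0]]}}

```text
t: 4.2
eef_pos: [569.2, -44.7, 52.9]
tcp_rot: [3.141, 0.003, 2.894]
ft_force: [-2.7, 1.5, 20.1]
opening: 0.004
grip_force: 10.1
```

Bottomed at 53 mm with 20 N, so the rocker is over. Next is lifting and moving to the key.

Emit:
{"name": "arm_command", "arguments": {"rows": [[[0,0,-0.1],0],[[0,0,-0.07],0],[[0,0,0],0],[[0,0,0],0],[[0,0,0],0]]}}

```text
t: 4.7
eef_pos: [567.8, -44.7, 92.6]
tcp_rot: [-3.142, -0.002, 2.894]
ft_force: [-0.9, -0.0, 0.4]
opening: 0.006
grip_force: 0.0
```

```bash
python3 - <<'E'
from h import *
s=state();print(s['eef_pos'],s['ft_force'],s['t'],rel([532,25,70]))
E
```

```text
[567.84642685 -44.66610642  92.63114719] [-0.86774469 -0.008698    0.43769914] 4.7 [0.2072 0.235  0.0908]
```

Emit:
{"name": "arm_command", "arguments": {"rows": [[[0.104,0.118,0],0],[[0.104,0.118,0],0],[[0,0,0.04],0],[[0,0,0.03],0],[[0,0,0],0]]}}

```text
t: 5.2
eef_pos: [532.3, 24.7, 74.6]
tcp_rot: [-3.141, -0.002, 2.894]
ft_force: [-0.2, -0.9, -0.6]
opening: 0.004
grip_force: 0.0
```

```bash
python3 - <<'E'
from h import *
s=state();print(s['eef_pos'],s['ft_force'],s['t'],rel([532,25,52]))
im,d=viewer.read_camera('scene');b=cv2.resize(im[150:290,215:365,::-1],None,fx=4,fy=4,interpolation=2)
cv2.imwrite('pics/near2.png',b)
E
```

```text
[532.28205595  24.70750638  74.61378354] [-0.15372484 -0.87990328 -0.59524486] 5.2 [0.0012 0.0009 0.0905]
```

View pics/near2.png

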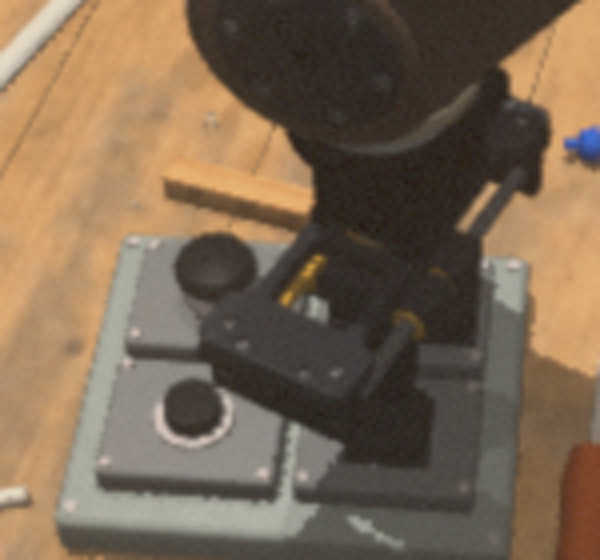

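The fingertips stand over the square key (pixel about 390,440), and the start button (195,405) and mushroom (215,265) are clear. I'll press the key.

Emit:
{"name": "arm_command", "arguments": {"rows": [[[0,0,0.04],0],[[0,0,0.02],0],[[0,0,0.02],0],[[0,0,0.012],0],[[0,0,0.004],0]]}}

```text
t: 5.75
eef_pos: [532.6, 24.9, 52.2]
tcp_rot: [-3.141, 0.0, 2.894]
ft_force: [-3.5, -3.8, 14.2]
opening: 0.005
grip_force: 7.2
```

Emit:
{"name": "arm_command", "arguments": {"rows": [[[0,0,0],0],[[0,0,0],0],[[0,0,0],0],[[0,0,0],0],[[0,0,0],0]]}}

```text
t: 6.25
eef_pos: [532.5, 25.1, 52.3]
tcp_rot: [-3.142, 0.0, 2.894]
ft_force: [-1.6, -4.1, 4.7]
opening: 0.006
grip_force: 2.7
```

Emit:
{"name": "arm_command", "arguments": {"rows": [[[0,0,-0.1],0],[[0,0,-0.05],0],[[0,0,0],0],[[0,0,0],0],[[0,0,0],0]]}}

```text
t: 6.75
eef_pos: [532.1, 25.3, 88.9]
tcp_rot: [-3.142, -0.001, 2.894]
ft_force: [-0.9, 0.7, -0.2]
opening: 0.003
grip_force: 0.0
```

```bash
python3 - <<'E'
from h import *
s=state();print(s['eef_pos'],s['ft_force'],s['t'],rel([621,41,70]))
E
```

```text
[532.07210283  25.30730846  88.88211052] [-0.85099359  0.67956249 -0.16247172] 6.75 [-0.3295  0.1481  0.0752]
```

Emit:
{"name": "arm_command", "arguments": {"rows": [[[-0.11,0.05,0],0],[[-0.11,0.049,0],0],[[-0.11,0.049,0],0],[[0,0,0.05],0],[[0,0,0],0]]}}

```text
t: 7.25
eef_pos: [619.9, 41.0, 74.4]
tcp_rot: [-3.141, -0.004, 2.894]
ft_force: [-0.6, 0.4, -0.3]
opening: 0.002
grip_force: 0.0
```

```bash
python3 - <<'E'
from h import *
s=state();print(s['eef_pos'],s['ft_force'],s['t'],rel([621,41,53]))
im,d=viewer.read_camera('scene');b=cv2.resize(im[150:290,215:365,::-1],None,fx=4,fy=4,interpolation=2)
cv2.imwrite('pics/near3.png',b)
E
```

```text
[619.94798381  40.96282585  74.42839322] [-0.62119053  0.41093807 -0.29692278] 7.25 [-0.0044  0.0012  0.0857]
```

View pics/near3.png

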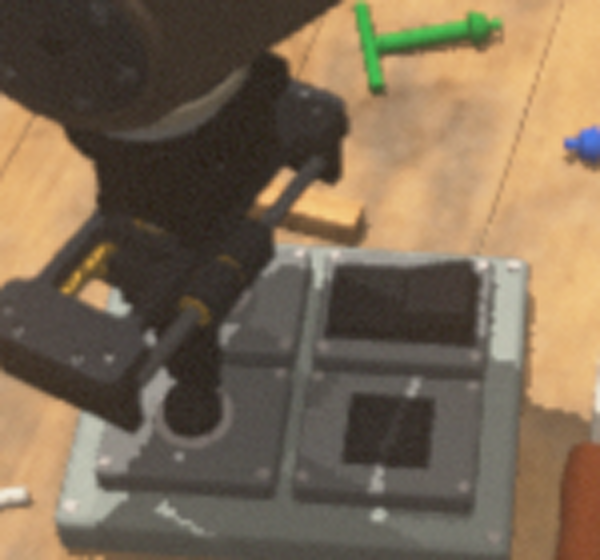

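The rocker is now raised at its near end (right, 450,275), the key is flush (388,430), and the fingers are over the start button (195,410). I'll press it.

Emit:
{"name": "arm_command", "arguments": {"rows": [[[-0.004,0,0.04],0],[[0,0,0.025],0],[[0,0,0.015],0],[[0,0,0.012],0],[[0,0,0],0]]}}

```text
t: 7.8
eef_pos: [621.9, 40.5, 54.0]
tcp_rot: [-3.141, -0.001, 2.894]
ft_force: [-3.2, -1.4, 5.0]
opening: 0.004
grip_force: 2.2
```

Emit:
{"name": "arm_command", "arguments": {"rows": [[[0,0,0],0],[[0,0,0],0],[[0,0,0],0],[[0,0,0],0],[[0,0,0],0]]}}

```text
t: 8.3
eef_pos: [622.4, 40.6, 54.2]
tcp_rot: [3.142, -0.0, 2.894]
ft_force: [-4.8, -0.7, 3.8]
opening: 0.009
grip_force: 2.2
```

Emit:
{"name": "arm_command", "arguments": {"rows": [[[0,0,0.006],0],[[0,0,0.004],0],[[0,0,0.002],0],[[0,0,0],0],[[0,0,0],0]]}}

```text
t: 8.8
eef_pos: [622.7, 40.6, 53.0]
tcp_rot: [3.141, 0.001, 2.894]
ft_force: [-9.8, -1.2, 23.5]
opening: 0.004
grip_force: 11.8
```

Emit:
{"name": "arm_command", "arguments": {"rows": [[[0,0,-0.1],0],[[0,0,-0.15],0],[[0,0,-0.15],0],[[0,0,0],0],[[0,0,0],0]]}}

```text
t: 9.3
eef_pos: [623.0, 40.7, 151.5]
tcp_rot: [3.141, 0.002, 2.894]
ft_force: [0.2, 0.3, -0.6]
opening: 0.004
grip_force: 0.0
```

```bash
python3 - <<'E'
from h import *
s=state();print(s['eef_pos'],s['ft_force'],s['t'])
im,d=viewer.read_camera('scene');b=cv2.resize(im[150:300,215:365,::-1],None,fx=4,fy=4,interpolation=2)
cv2.imwrite('pics/end.png',b)
E
```

```text
[622.95927419  40.69962679 151.48005514] [ 0.23584251  0.30631155 -0.61488595] 9.3
```

View pics/end.png

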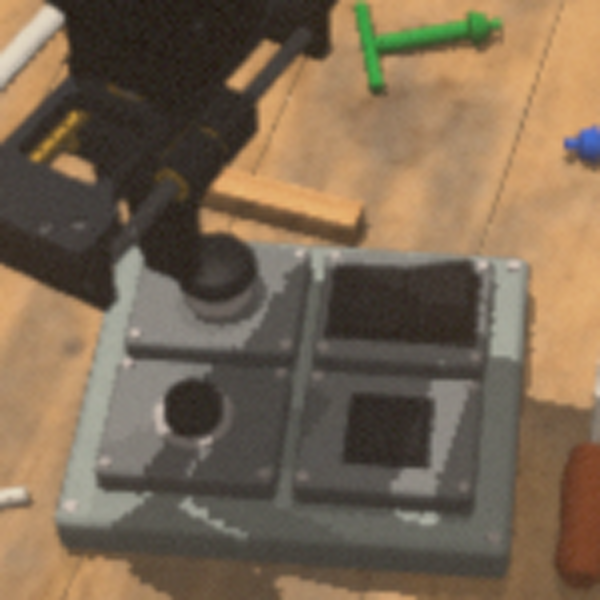

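The rocker is over, the key is in, the start button (193,408) is back out, the mushroom (222,275) is up, and the arm is clear. I'm handing in.

```bash
python3 -c "
from cell import env
print(env.job_done())"
```

```text
the job is handed in; nothing more can be done
None
```

I handed the job in at about 9 s: rocker over, key in, then start pressed fully and released, with the mushroom stop and the loose things untouched; the hand-in returned no verdict.

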